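Make up the two line-check kits at the weighing station

ROBOT

A 6-joint arm with a two-finger parallel gripper is mounted at the origin on the work surface. World frame = base frame: x ahead of the robot, y to its left, z up, the work surface at z = 0. Lengths are in mm, angles in degrees, forces in N, time in s.
With the tool pointing down it reaches from about 300 to 850 mm from the base axis. Payload 4.2 kg.
Tool frame: the origin (TCP) lies midway between the tips of the shut fingers; the grasp point (between the pads) lies 19 mm behind it; z points along the fingers, y is the line along which they close (so a half turn about z gives the same grasp; the last joint's range is limited). The gripper opens to 91 mm and grips with 3 to 60 N. Pads are 32 mm wide; open, the fingers measure 118 mm over their backs; the gripper's body (76 mm by 178 mm) begins 60 mm behind the grasp point.
Start: joints at [67.666, 18.312, 89.639, -0, 72.044, -1.146], TCP at [207.825, 536.145, 213.976] pointing down, gripper open.
Joint ranges: [-177.97, 177.97], [-48.28, 115.42], [12.27, 149.76], [-77.06, 257.06], [2.81, 150.46], [-146.56, 146.56]. Speed limits (degrees/s): [147.25, 147.25, 180, 180, 180, 180].

INTERFACE

Orientations are given as [roll, pitch, yaw] about the fixed x, y, z axes, in that order (R = Rz(yaw) Ry(pitch) Rx(roll)).
In Python, from workcell import env gives the robot as it stands.
- The arm moves only by the shell command python3 -m jog 'ROWS' [FORCE]. ROWS is a JSON object of lists of equal length, an entry for each row: "jaw": the finger opening in mm, from 0 to 91.2; "slide": the shift along the tool's x, y, z in units of 30 mm (1.0 is 30 mm), a list of three; "spin": the turn about the tool's z in units of 8 degrees (1.0 is 8 degrees). In form: {"jaw": [jaw, ...], "slide": [[dx, dy, dz], ...], "spin": [spin, ...]}. A call has 1 to 10 rows; each row shifts and turns the commanded pose from where the row before left it, along the tool's axes as they then stand; what a row does not reach is not made up. A row lasts 1/10 s, in which the tool goes at most 50 mm and 8.59 degrees, less where a joint would pass 70% of its speed; a pose out of reach is approached as far as the arm can. A call is refused whole if a number of a shift passes 1 or a number of a turn 1, either way. A call with a gripper value outside its range is refused whole. The fingers move at their own pace and stop on an object; FORCE is the grip in N (left out, the last holds). Time passes only in rows, so rows that do not move let the fingers close. It gives the time, the measured TCP pose, the force, the opening and the grip force at its end, in the units of the state.
- env.state(): the state, without advancing time (a new reading comes with each control period).
- env.grab_frame(name): name is "scene" or "top" or "wrist"; returns the picture (400x640x3 uint8, red, green, blue); there is no depth.
- env.camera_model(name): a dict with "fx", "fy", "cx", "cy" (pixels), "camera_from_world" (4x4, takes a point from world to camera coordinates). Camera axes: x right, y up, looking along -z (the intrinsics and any distortion apply to the point x, -y, -z); pixel columns grow to the right and rows downward; lengths in mm; the calibration is good to about 2 mm. A picture is of the moment at which its call begins: read the wrist's pose just before it. camera_model takes no time and is no camera call; for the wrist camera it gives the pose at the moment of the call.
- env.job_done(): hands the job in; it is judged then, once.
The state is a dict: "time_s": time; "qpos": joint angles; "qvel": joint speeds; "effort": joint torques, N m; "ee_pos": TCP position; "ee_rot": TCP orientation; "force": force on the tool from outside, world axes, zero at the start; "torque": the same for the moment, N m; "gripper_width": finger opening in mm; "gripper_force": force on a finger pad.
Only numpy, scipy, OpenCV 4.12 (cv2) and the standard library are available. Lean on these libraries where they do the work, as an engineer would, in place of code of your own. Each camera call takes 0.05 s, during which the arm holds its last target. There are 200 camera calls.

TASK

Make up the two line-check kits from the stock on the bench, one thing to a bay: in the three-bay tray the wide jar goes in the largest bay, the date stamp in the middle bay and the largest of the three check weights in the smallest bay; in the two-bay tray the slim jar goes in the larger bay and the middle-sized check weight in the smaller one. Set each thing down upright on the floor of its bay, without dropping it, and leave the smallest weight, the label roll and the tally counter standing where they are.

Things in the scene. Friction and masses are not known exactly. Their poses are not given: they have to be found in the camera images.
- tray_three: Loose white tray, 0.6 kg, 230 mm long (its x), 96 mm wide (its y), three bays in a row. Floor and walls 3 mm thick, wall tops 15 mm above the bench. Bays 90 mm along y, centred on y = 0; along x: largest 90 mm (centre x = -67 mm); middle 72 mm (centre x = +17 mm); smallest 56 mm (centre x = +84 mm). Largest bay nearest the robot. Origin: underside centre, z up. Left or right of the stock.
- tray_two: Loose white tray, 0.4 kg, 125 mm long (its x), 96 mm wide (its y), two bays in a row. Floor and walls 3 mm thick, wall tops 15 mm above the bench. Bays 90 mm along y, centred on y = 0; along x: larger 68 mm (centre x = -25.5 mm); smaller 48 mm (centre x = +35.5 mm). The larger bay is at the robot's end. Origin: underside centre, z up. Left or right of the stock.
- jar_wide: Wide squat round sample jar, amber with a paper label and a ribbed white screw lid: 62 mm diameter, 50 mm tall (lid: top 16 mm), 0.1 to 0.17 kg, standing upright. Origin: centre of its underside, z up.
- jar_slim: Slim tall round sample jar, amber with a paper label and a ribbed white screw lid: 44 mm diameter, 78 mm tall (lid: top 18 mm), 0.08 to 0.14 kg, standing upright. Origin: centre of its underside, z up.
- date_stamp: Self-inking date stamp, black frame with a grey push cap on top, standing upright, 80 mm tall, 0.1 to 0.17 kg. Frame 62 mm (its x) by 40 mm (its y), up to 46 mm high; above it the cap, 46 mm (x) by 30 mm (y), from 46 to 80 mm high, centred; cap and frame are one rigid piece. Origin: centre of its underside, z up; any yaw.
- weight_large: Largest dark steel check weight: plain cylinder with a narrower neck and a round knob on top, standing upright. Origin: centre of its underside, z up. 38 mm diameter up to 44 mm high, knob 27 mm diameter, 64 mm tall in all, 0.5 kg.
- weight_middle: Middle-sized dark steel check weight: plain cylinder with a narrower neck and a round knob on top, standing upright. Origin: centre of its underside, z up. 28 mm diameter up to 32 mm high, knob 20 mm diameter, 47 mm tall in all, 0.2 kg.
- weight_small: Smallest dark steel check weight: plain cylinder with a narrower neck and a round knob on top, standing upright. Origin: centre of its underside, z up. 22 mm diameter up to 25 mm high, knob 16 mm diameter, 37 mm tall in all, 0.1 kg. Stays in the stock.
- label_roll: Roll of blank labels standing on its flat end: 74 mm outer diameter, 38 mm hole, 40 mm tall, 0.15 kg. Origin: centre of its underside. Stays in the stock.
- tally_counter: Hand tally counter, a flat steel drum 46 mm diameter, 22 mm tall, lying on its back, with a push button and a winding knob that stand out up to 6 mm at the side. Origin: centre of its underside. Stays in the stock.
Things that resemble listed ones, but are neither listed nor needed, are in the scene too. Of the things shaped like the date_stamp, the black one is meant. What is shaped like the weight_large but green is not meant.

How it is judged:
By the outcome, as a careful person would: the job done as asked, in the order asked, and still so for the second after the job is handed in, with the robot touching nothing.
It also fails if it takes over 136 s, if anything falls off the work surface, if the arm or the gripper's body presses on something with over 40 N, if the wrist force passes 120 N, or if a joint passes its speed limit or range.

## Working session

There is one attempt and no reset: what is moved stays moved. The work goes in short steps, Python scripts to look and compute and a shell command to move; the robot and the scene stay as the last step left them, time stands still between calls to the robot, and variables do not carry over. Pictures are saved under pics/ and viewed, at most 14 in all, crops included, and the job is handed in when it is done.

```bash
mkdir -p pics; ls; python3 - <<'E'
from workcell import env
import cv2,json
s=env.state();print(s)
for n in("top","scene"):
    im=env.grab_frame(n);cv2.imwrite(f"pics/{n}0.png",im[:,:,::-1]);m=env.camera_model(n);print(n,m)
E
```

```text
pics
{'time_s': 0.0, 'qpos': array([ 6.76656963e+01,  1.83527165e+01,  8.97054598e+01, -2.47649809e-03,
        7.20432766e+01, -1.14488103e+00]), 'qvel': array([-0.05695297,  0.03034488,  0.13706624, -0.01505458, -0.16192222,
       -0.05657665]), 'effort': array([-1.78258699e-03, -4.12461197e+01, -2.31968951e+01,  7.25391484e-02,
        4.56801255e-02, -1.19858910e-04]), 'ee_pos': array([207.64989614, 535.66663202, 213.11590652]), 'ee_rot': array([-1.79898520e+02,  3.26951590e-04,  1.58811343e+02]), 'force': array([0.20746966, 0.7759079 , 0.32780593]), 'torque': array([-0.00809893,  0.07647799,  0.01746424]), 'gripper_force': 0.0, 'gripper_width': 91.0905076784469}
top {'fx': 504.2902216280283, 'fy': 504.2902216280283, 'cx': 315.2322974302933, 'cy': 195.3961969450864, 'camera_from_world': array([[-1.17340518e-02, -9.99876541e-01,  1.04505829e-02,
        -8.88233473e+00],
       [ 9.89494299e-01, -1.01048593e-02,  1.44218320e-01,
        -5.08770435e+02],
       [-1.44094914e-01,  1.20330575e-02,  9.89490708e-01,
        -1.05890984e+03],
       [ 0.00000000e+00,  0.00000000e+00,  0.00000000e+00,
         1.00000000e+00]])}
scene {'fx': 383.3926060105541, 'fy': 383.3926060105541, 'cx': 315.89324159449313, 'cy': 209.39543225321154, 'camera_from_world': array([[-9.51110422e-03,  9.99835881e-01,  1.54191497e-02,
        -1.00379717e+00],
       [-5.97189095e-01, -1.80474660e-02,  8.01897421e-01,
         2.71948635e+02],
       [ 8.02044091e-01, -1.58121809e-03,  5.97262736e-01,
        -1.18930234e+03],
       [ 0.00000000e+00,  0.00000000e+00,  0.00000000e+00,
         1.00000000e+00]])}
```

View pics/top0.png

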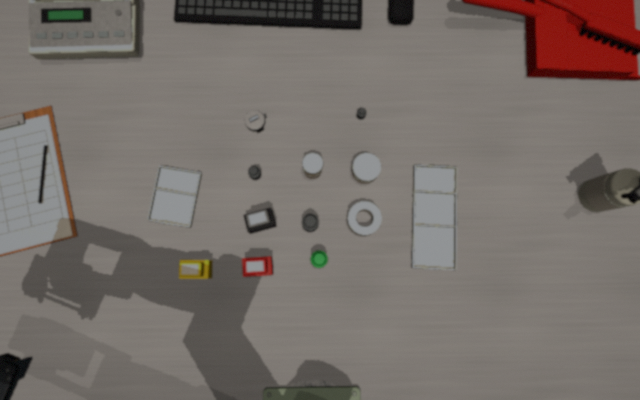

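View pics/scene0.png

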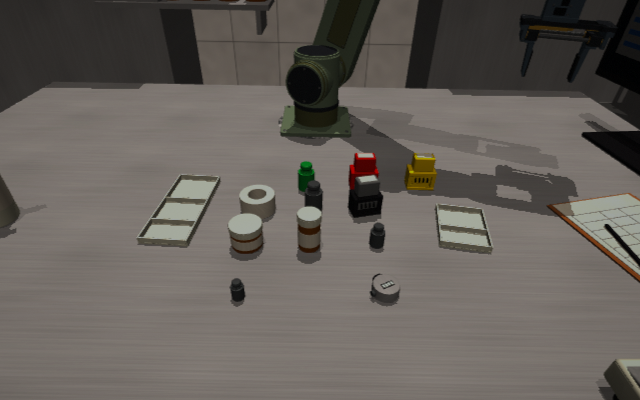

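The top view shows x upward and y leftward. Pixel positions:

| Thing | Top view pixel |
|---|---|
| tray_two | (176,196) |
| tray_three | (433,217) |
| Middle weight | (255,172) |
| Slim jar | (313,163) |
| Wide jar | (367,167) |
| Black stamp | (260,219) |
| Large weight | (311,222) |
| Small weight | (361,113) |
| Counter | (255,120) |
| Roll | (364,217) |

The scene view looks from the front and shows the same layout mirrored. The decoys are the red and yellow stamps and the green weight.

```bash
cat > h.py <<'E'
from workcell import env
import numpy as np,cv2
def proj(m,P):
    P=np.atleast_2d(P).astype(float);T=np.array(m["camera_from_world"])
    c=P@T[:3,:3].T+T[:3,3]
    return np.c_[m["fx"]*c[:,0]/-c[:,2]+m["cx"],m["fy"]*-c[:,1]/-c[:,2]+m["cy"]]
def ray(m,uv):
    T=np.array(m["camera_from_world"]);R=T[:3,:3]
    d=np.array([(uv[0]-m["cx"])/m["fx"],-(uv[1]-m["cy"])/m["fy"],-1])@R
    return -R.T@T[:3,3],d/np.linalg.norm(d)
def at(m,uv,z):
    o,d=ray(m,uv);return o+d*(z-o[2])/d[2]
def tri(*mv):
    A=0;b=0
    for m,uv in mv:
        o,d=ray(m,uv);M=np.eye(3)-np.outer(d,d);A=A+M;b=b+M@o
    return np.linalg.solve(A,b)
E
python3 - <<'E'
from h import *
m=env.camera_model("top")
for n,uv,z in [("two",(176,196),8),("three",(433,217),8),("mid",(255,172),47),("slim",(313,163),78),("wide",(367,167),50),("stamp",(260,217),80),("large",(311,222),64),("roll",(364,217),40),("small",(361,113),37),("tally",(255,120),22),("green",(319,258),64),("red",(257,266),80)]: print(n,at(m,uv,z).round())
w=env.camera_model("wrist");T=w["camera_from_world"];print(w["fx"],w["cx"],w["cy"],"campos",-T[:3,:3].T@T[:3,3],"\n",T[:3,:3].round(3),at(w,(320,200),0))
E
```

```text
two [515. 295.   8.]
three [ 462. -276.    8.]
mid [560. 115.  47.]
slim [572. -10.  78.]
wide [ 568. -127.   50.]
stamp [458. 101.  80.]
large [448.  -5.  64.]
roll [ 460. -119.   40.]
small [ 693. -119.   37.]
tally [684. 119.  22.]
green [373. -20.  64.]
red [358. 107.  80.]
339.3289608058162 320.25439909890684 192.22013484303983 campos [129.04824823 565.96514964 384.78248163] 
 [[ 0.361  0.932 -0.002]
 [-0.891  0.345 -0.295]
 [-0.274  0.108  0.955]] [248.5207106  518.52996295   0.        ]
```

```bash
python3 -m jog '{"jaw":[91,91,91,91,91,91,91,91,91,91],"slide":[[-0.9,-0.65,-0.15],[-0.9,-0.65,-0.15],[-0.9,-0.65,-0.15],[-0.9,-0.65,-0.15],[-0.9,-0.65,-0.15],[-0.9,-0.65,-0.15],[-0.9,-0.65,-0.15],[-0.9,-0.65,-0.15],[-0.9,-0.65,-0.15],[-0.9,-0.65,-0.15]],"spin":[0,0,0,0,0,0,0,0,0,0]}'
python3 -m jog '{"jaw":[91,91,91,91,91,91],"slide":[[-0.9,-0.65,0],[-0.9,-0.65,0],[0,0,0],[0,0,0],[0,0,0],[0,0,0]],"spin":[0,0,-0.9,-0.9,-0.85,0]}'
```

```text
time_s: 1.1
ee_pos: [389.4, 255.4, 258.8]
ee_rot: [-180.0, -0.0, 158.8]
force: [-0.4, 0.3, -0.2]
gripper_width: 91.1
gripper_force: 0.0
time_s: 1.7
ee_pos: [425.2, 200.6, 258.6]
ee_rot: [-180.0, -0.0, 180.0]
force: [-0.3, 0.2, -0.3]
gripper_width: 90.9
gripper_force: 0.0
```

```bash
cat > snap.py <<'E'
import sys,pickle
from h import *
n=sys.argv[1]
env.grab_frame("wrist")
m=env.camera_model("wrist");im=env.grab_frame("wrist")
cv2.imwrite(f"pics/{n}.png",im[:,:,::-1]);pickle.dump(m,open(f"{n}.pkl","wb"));print(env.state()["ee_pos"].round(1))
E
python3 snap.py w1
python3 -m jog '{"jaw":[91,91,91,91,91,91,91,91,91,91],"slide":[[0,-1,0],[0,-1,0],[0,-1,0],[0,-1,0],[0,-1,0],[0,-1,0],[0,-1,0],[0,-1,0],[0,-1,0],[0,0,0]],"spin":[0,0,0,0,0,0,0,0,0,0]}'; python3 snap.py w2
```

```text
[425.2 200.8 258.7]
time_s: 2.8
ee_pos: [425.4, -71.6, 258.9]
ee_rot: [-179.9, 0.0, 179.7]
force: [0.0, 0.2, -0.2]
gripper_width: 91.2
gripper_force: 0.0
[425.3 -69.2 258.8]
```

View pics/w1.png

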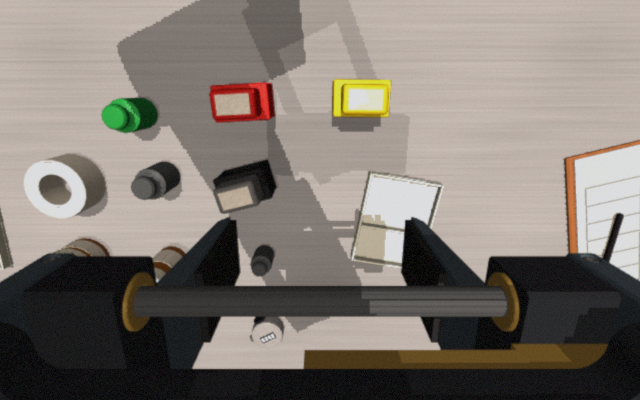

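View pics/w2.png

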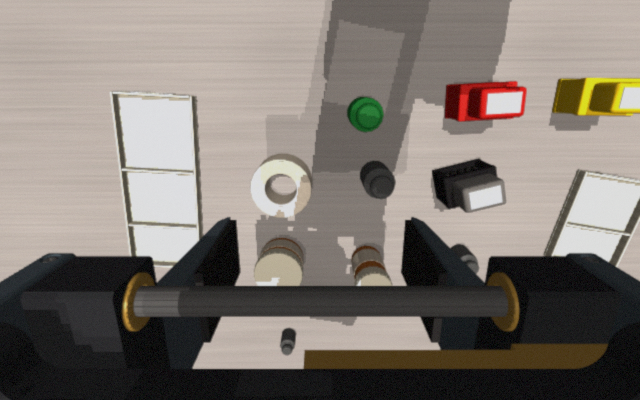

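w1 and w2 are both oriented with the robot side at the top.

| Thing | w1 pixel | w2 pixel |
|---|---|---|
| Large weight knob | (147,186) | (377,184) |
| Black stamp cap | (238,196) | (486,195) |
| tray_two | (398,218) | not used |
| tray_three | not used | (158,175) |

The gripper hides the jars, so I'll look again from further forward.

```bash
python3 -m jog '{"jaw":[91,91,91,91,91,91],"slide":[[-1,0,0],[-1,0,0],[-1,0,0],[-1,0,0],[0,0,0],[0,0,0]],"spin":[0,0,0,0,0,0]}'; python3 snap.py w3
python3 -m jog '{"jaw":[91,91,91,91,91,91,91],"slide":[[0,1,0],[0,1,0],[0,1,0],[0,1,0],[0,1,0],[0,0,0],[0,0,0]],"spin":[0,0,0,0,0,0,0]}'; python3 snap.py w4
python3 - <<'E'
import cv2,numpy as np
a=cv2.imread("pics/w3.png")[0:300];b=cv2.imread("pics/w4.png")[0:300]
cv2.imwrite("pics/c34.png",np.vstack([a,b]))
E
```

```text
time_s: 3.5
ee_pos: [545.2, -67.8, 258.3]
ee_rot: [180.0, -0.1, -179.9]
force: [-0.7, 0.1, -0.6]
gripper_width: 90.9
gripper_force: 0.0
[544.4 -68.3 258.9]
time_s: 4.3
ee_pos: [544.5, 81.1, 259.3]
ee_rot: [-180.0, 0.0, -179.9]
force: [0.4, -0.5, 0.1]
gripper_width: 91.1
gripper_force: 0.0
[544.9  80.1 259.3]
```

View pics/c34.png

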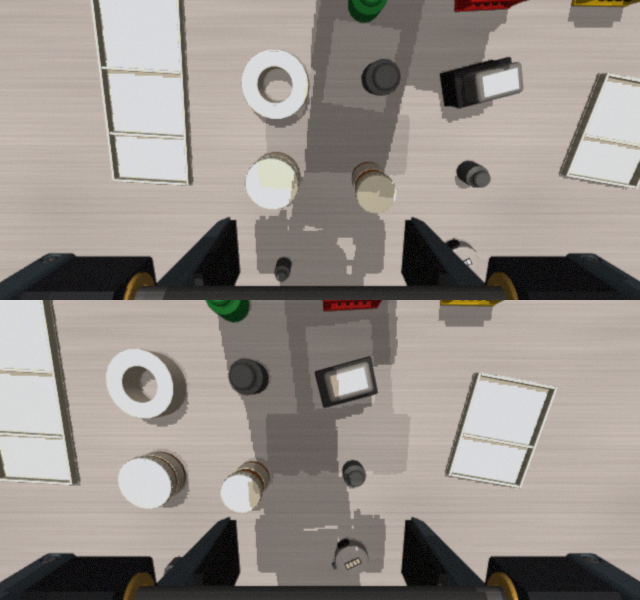

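c34 stacks w3 over w4, so w4 pixel rows are offset by 300.

| Thing | w3 pixel | w4 pixel |
|---|---|---|
| Wide lid | (272,184) | (150,182) |
| Slim lid | (375,194) | (241,192) |
| Middle weight knob | (482,177) | (353,175) |
| Large weight knob | (384,78) | (247,77) |

I'll zoom in for exact pixels.

```bash
python3 - <<'E'
import cv2,numpy as np
I={k:cv2.imread(f"pics/{k}.png") for k in("w3","w4")}
L=[("wide",(272,184),(150,182)),("slim",(375,190),(243,190)),("mid",(475,175),(353,175)),("large",(381,78),(248,77)),("stamp",(485,84),(348,82))]
cols=[]
for n,a,b in L:
    c=[]
    for k,p in(("w3",a),("w4",b)):
        s=26 if n=="mid" or n=="large" else 40
        t=cv2.resize(I[k][p[1]-s:p[1]+s,p[0]-s:p[0]+s],(260,260),interpolation=cv2.INTER_CUBIC)
        t=cv2.convertScaleAbs(t,alpha=2.2 if n in("mid","large") else 1)
        for q in range(0,260,int(260*10/(2*s))): t[-5:,q]=(0,0,255);t[q,:5]=(0,0,255)
        c.append(t)
    cols.append(np.hstack(c))
cv2.imwrite("pics/z1.png",np.hstack([np.vstack(cols[2:4]),np.zeros((520,4,3),np.uint8),np.vstack([cols[4][:,:260],cols[4][:,260:]])]))
# disc centres: bright lids
for n,a,b in L[:2]:
    for k,p in(("w3",a),("w4",b)):
        s=40;g=cv2.cvtColor(I[k][p[1]-s:p[1]+s,p[0]-s:p[0]+s],cv2.COLOR_BGR2GRAY)
        c=cv2.HoughCircles(cv2.resize(g,None,fx=4,fy=4,interpolation=cv2.INTER_CUBIC),cv2.HOUGH_GRADIENT_ALT,1.5,20,param1=150,param2=.6,minRadius=60,maxRadius=130)
        print(n,k,None if c is None else (c[0,:3]/4+[p[0]-s,p[1]-s,0]).round(1).tolist())
E
```

```text
wide w3 [[275.5, 184.1, 30.2]]
wide w4 [[149.0, 181.0, 27.1]]
slim w3 [[367.6, 179.6, 17.1], [375.5, 189.8, 18.9]]
slim w4 [[242.8, 190.9, 22.3]]
```

View pics/z1.png

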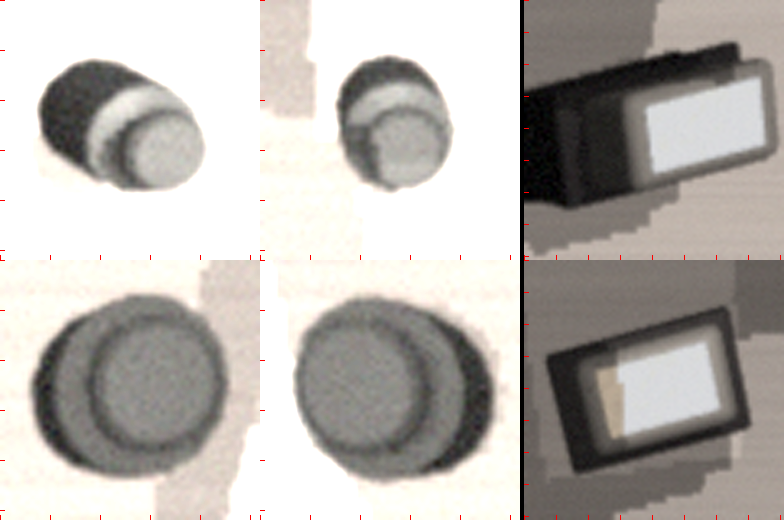

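```bash
cat > fit.py <<'E'
from h import *
import pickle
from scipy.optimize import minimize
M={k:pickle.load(open(k+".pkl","rb")) for k in("w1","w2","w3","w4")}
G={}
for k in M:
    g=cv2.GaussianBlur(cv2.cvtColor(cv2.imread(f"pics/{k}.png"),cv2.COLOR_BGR2GRAY).astype(np.float32),(0,0),1.2)
    G[k]=np.hypot(cv2.Sobel(g,cv2.CV_32F,1,0),cv2.Sobel(g,cv2.CV_32F,0,1))
a=np.linspace(0,2*np.pi,120)
def cost(p,r,ks):
    P=np.c_[p[0]+r*np.cos(a),p[1]+r*np.sin(a),0*a+p[2]];s=0
    for k in ks:
        uv=proj(M[k],P).astype(np.float32)
        s+=np.minimum(cv2.remap(G[k],uv[None,:,0],uv[None,:,1],cv2.INTER_LINEAR),120).mean()
    return -s
for n,u3,u4,r in [("wide",(272,184),(150,182),31),("slim",(375,193),(241.5,192),22),("mid",(482.6,178.6),(356.6,178),10),("large",(386.6,76.6),(241.6,75.4),13.5)]:
    t=tri((M["w3"],u3),(M["w4"],u4));ks=("w3","w4")
    best=min((minimize(cost,t+np.random.default_rng(i).normal(0,2.5,3),args=(r,ks),method="Nelder-Mead") for i in range(25)),key=lambda q:q.fun)
    print(n,"tri",t.round(1),"fit",best.x.round(1),round(best.fun,1))
t=tri((M["w3"],(501.3,82.6)),(M["w4"],(349.8,81.7)));print("stamp cap",t.round(1))
for z,c in((46,[(547,355),(727,307),(749,425),(575,472)]),):
    Q=np.array([at(M["w4"],(308+(x-524)/3.25,42+(y-260)/3.25),z) for x,y in c]);print(Q.mean(0).round(1));e=Q[1]-Q[0]+Q[2]-Q[3];print("stamp yaw",np.degrees(np.arctan2(e[1],e[0])),np.linalg.norm(Q[1]-Q[0]),np.linalg.norm(Q[3]-Q[0]))
Q=np.array([at(M["w4"],p,15) for p in[(480,75),(553,87),(520,186),(447,175)]]);print("two",Q.round(0)[:,:2].tolist(),Q.mean(0))
e=Q[2]-Q[1]+Q[3]-Q[0];print(np.degrees(np.arctan2(e[1],e[0])))
Q=np.array([at(M[k],p,15) for k,p in[("w2",(112,92)),("w2",(195,96)),("w3",(190,184)),("w3",(113,178))]]);print("three",Q.round(0)[:,:2].tolist(),Q.mean(0))
e=Q[2]-Q[1]+Q[3]-Q[0];print(np.degrees(np.arctan2(e[1],e[0])))
c=cv2.imread("pics/w3.png")[0:200,60:220];d=cv2.imread("pics/w4.png")[60:200,430:570]
e=cv2.imread("pics/w2.png")[80:280,90:230]
f=lambda i:cv2.resize(i,None,fx=2,fy=2,interpolation=cv2.INTER_CUBIC)
b=np.zeros((400,860,3),np.uint8);b[:400,:320]=f(c);b[:280,320:600]=f(d);b[:400,600-20:860]=f(e)[:,:280]
cv2.imwrite("pics/z2.png",b[:,:800])
E
python3 fit.py
```

```text
wide tri [ 571.  -126.9   33.8] fit [ 568.1 -125.7   47.6] -200.9
slim tri [571.6  -7.6  70.4] fit [570.7  -7.4  77.6] -180.5
mid tri [562.2 122.8  43.8] fit [563.3 124.7  40.7] -181.4
large tri [448.9  -0.7  63.7] fit [454.3  -8.9  33.7] -121.8
stamp cap [455.  108.8  81.1]
[454.9 108.2  46. ]
stamp yaw 104.44245478726228 60.392116680506554 38.539241926406966
two [[446.0, 265.0], [460.0, 352.0], [580.0, 335.0], [566.0, 240.0]] [513.02269578 297.92781929  15.        ]
-10.057971792253156
three [[345.0, -315.0], [350.0, -218.0], [577.0, -234.0], [570.0, -330.0]] [ 460.40105383 -274.09122493   15.        ]
-4.018312145156694
```

View pics/z2.png

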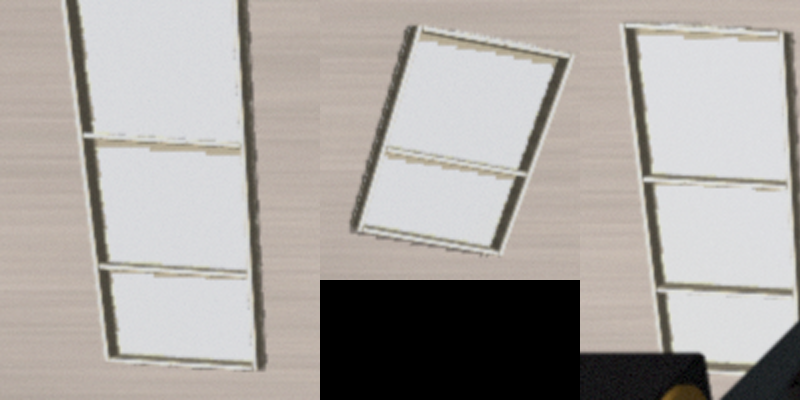

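In z2 both trays' rims and dividers show clearly. tray_two's corners in w4 are about (477,73), (556,88), (521,187) and (449,175). tray_three's far corners in w3 are (113,180) and (189,184). I'll cross-check against the fixed cameras by reprojecting.

```bash
python3 - <<'E'
from h import *
import pickle
M={k:pickle.load(open(k+".pkl","rb")) for k in("w1","w2","w3","w4")}
t=env.camera_model("top");s=env.camera_model("scene")
O={"wide":(568.5,-126,50),"slim":(571,-7.5,78),"mid":(563,124,47),"large":(449,-1,64),"stamp":(455,108.5,80)}
for n,P in O.items(): print(n,*[ (k,proj(m,P)[0].round(1).tolist()) for k,m in (("top",t),("scene",s),*M.items())])
r=lambda k,p,z=15: at(M[k],p,z)
Q=np.array([r("w4",p) for p in[(477.5,73.5),(556.5,88.5),(521,187),(449,175.5)]]);e=Q[2]-Q[1]+Q[3]-Q[0];print("two",Q.mean(0),np.degrees(np.arctan2(e[1],e[0])),"div",r("w4",(498.25,141.25)))
Q=np.array([r("w2",(112,92.5)),r("w2",(193,96)),r("w3",(189,184.5)),r("w3",(113.5,180))]);e=Q[2]-Q[1]+Q[3]-Q[0];print("three",Q.mean(0),np.degrees(np.arctan2(e[1],e[0])),"divs",r("w3",(140.75,70.25)),r("w3",(146.75,135)))
# rim height from two views: tray_three 2nd divider w2/w3 ; tray_two far wall corner
print("rim z",tri((M["w2"],(90+(717-580)/2,80+182/2)),(M["w3"],(140.75,70.25))))
a=cv2.imread("pics/top0.png")[140:250,140:400];b=cv2.imread("pics/scene0.png")[170:265,230:490]
f=lambda i:cv2.resize(i,None,fx=3,fy=3,interpolation=cv2.INTER_CUBIC)
c=cv2.convertScaleAbs(np.vstack([f(a)[:300],f(b)]),alpha=1.5)
cv2.imwrite("pics/z3.png",c);print(c.shape)
E
```

```text
wide ('top', [366.4, 166.7]) ('scene', [244.1, 223.1]) ('w1', [63.4, 275.9]) ('w2', [277.0, 275.4]) ('w3', [270.8, 185.0]) ('w4', [143.7, 184.4])
slim ('top', [311.8, 163.4]) ('scene', [308.8, 213.0]) ('w1', [146.3, 290.1]) ('w2', [373.6, 289.3]) ('w3', [376.2, 194.3]) ('w4', [240.0, 193.7])
mid ('top', [251.1, 170.5]) ('scene', [379.8, 225.0]) ('w1', [260.6, 270.5]) ('w2', [473.6, 269.6]) ('w3', [484.8, 180.0]) ('w4', [357.9, 179.3])
large ('top', [309.3, 221.7]) ('scene', [313.3, 182.7]) ('w1', [141.6, 188.6]) ('w2', [382.1, 187.8]) ('w3', [386.3, 76.3]) ('w4', [241.2, 75.8])
stamp ('top', [256.4, 218.6]) ('scene', [367.4, 178.6]) ('w1', [235.8, 197.9]) ('w2', [485.3, 196.8]) ('w3', [500.4, 82.4]) ('w4', [349.4, 81.8])
two [513.52567692 299.28384835  15.        ] -9.337506329771305 div [523.16810667 298.01978925  15.        ]
three [ 461.35836429 -275.00026822   15.        ] -3.833451348145836 divs [ 441.20417529 -275.44057332   15.        ] [ 515.44253296 -279.56218314   15.        ]
rim z [ 441.07102436 -275.99609802   12.20146874]
(585, 780, 3)
```

View pics/z3.png

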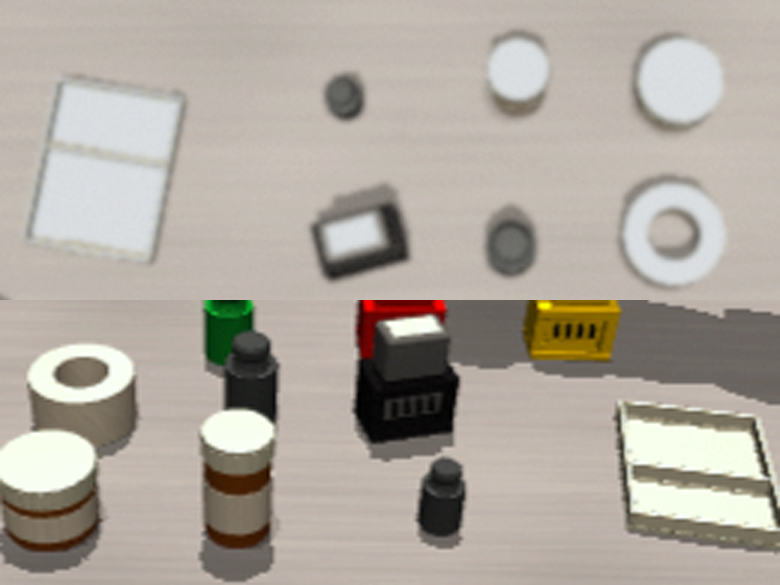

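The views agree to within a few mm, and the rim heights and lid heights match the text. First is the wide jar at (568.5, -126).

```bash
python3 -m jog '{"jaw":[91,91,91,91,91,91,91,91,91,91],"slide":[[-0.4,-0.98,0],[-0.4,-0.98,0],[0,-0.98,0],[0,-0.98,0],[0,-0.98,0],[0,-0.98,0],[0,-0.98,0],[0,0,1],[0,0,1],[0,0,1]],"spin":[0,0,0,0,0,0,0,0,0,0]}'
python3 -m jog '{"jaw":[91,91,91],"slide":[[0,0,1],[0,0,0.5],[0,0,0]],"spin":[0,0,0]}'
python3 snap.py w5
```

```text
time_s: 5.4
ee_pos: [568.8, -126.6, 168.3]
ee_rot: [-180.0, 0.0, 179.9]
force: [-0.1, -0.0, 0.6]
gripper_width: 91.2
gripper_force: 0.0
time_s: 5.7
ee_pos: [567.2, -125.6, 121.6]
ee_rot: [179.9, -0.3, 179.9]
force: [-0.2, -0.3, 1.1]
gripper_width: 91.0
gripper_force: 0.0
[ 569.5 -125.8  124.5]
```

View pics/w5.png

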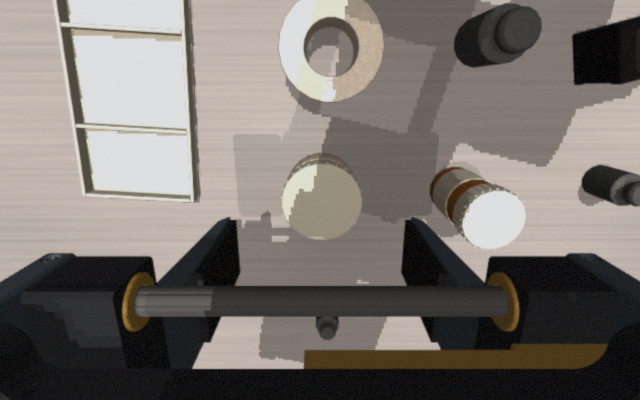

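In w5 the lid is centred between the fingers at (321,196), so I'll descend and grip.

```bash
python3 - <<'E'
from h import *
import pickle
m=pickle.load(open("w5.pkl","rb"));print(at(m,(321,196),50),at(m,(494,219),78),at(m,(519,29),64))
E
python3 -m jog '{"jaw":[91,91,91,91,91,58,58,58,58,58],"slide":[[0,0,1],[0,0,1],[0,0,1],[0,0,0.5],[0,0,0],[0,0,0],[0,0,0],[0,0,0],[0,0,0],[0,0,0]],"spin":[0,0,0,0,0,0,0,0,0,0]}' 20
python3 -m jog '{"jaw":[55,55,55],"slide":[[0,0,0],[0,0,0],[0,0,0]],"spin":[0,0,0]}' 20
```

```text
[ 562.53320145 -125.63089783   50.        ] [570.3046103  -7.0729683  78.       ] [449.4154068   -2.70132763  64.        ]
time_s: 6.8
ee_pos: [570.0, -125.0, 20.0]
ee_rot: [-180.0, 0.1, -180.0]
force: [-0.2, 0.7, 4.3]
gripper_width: 61.4
gripper_force: 20.0
time_s: 7.1
ee_pos: [570.0, -125.0, 19.9]
ee_rot: [-180.0, 0.1, -180.0]
force: [-0.0, 0.8, 5.7]
gripper_width: 61.4
gripper_force: 20.0
```

```bash
python3 -m jog '{"jaw":[55,55,55,55,55,55,55,55,55,55],"slide":[[0,0,-0.5],[0,0,-1],[0,0,-1],[0.5,-0.4,-0.5],[0.96,-0.81,0],[0.96,-0.81,0],[0.96,-0.81,0],[0.96,-0.81,0],[0.96,-0.81,0],[0.45,-0.4,0]],"spin":[0,0,0,0,0,0,0,0,0,0]}'
python3 -m jog '{"jaw":[55,55,55,55,55,55],"slide":[[0,0,0],[0,0,0.6],[0,0,1],[0,0,1],[0,0,0.5],[0,0,0]],"spin":[0,0,0,0,0,0]}'
```

```text
time_s: 8.1
ee_pos: [394.2, -271.3, 108.5]
ee_rot: [180.0, -0.1, 179.9]
force: [0.9, -0.4, -1.9]
gripper_width: 61.5
gripper_force: 20.0
time_s: 8.7
ee_pos: [397.3, -269.4, 14.7]
ee_rot: [179.9, -0.1, -180.0]
force: [-0.6, 0.1, -1.3]
gripper_width: 60.8
gripper_force: 20.0
```

I typed 0.3 units too much descent, so I'll check where the jar sits before releasing.

```bash
python3 -m jog '{"jaw":[55,55],"slide":[[0,0,0],[0,0,0]],"spin":[0,0]}'; python3 - <<'E'
from h import *
im=env.grab_frame("scene")[:,:,::-1];a=cv2.resize(im[110:270,100:280],None,fx=3,fy=3,interpolation=cv2.INTER_CUBIC)
cv2.imwrite("pics/s1.png",a);s=env.state();print(s["ee_pos"],s["force"])
E
```

```text
time_s: 8.9
ee_pos: [397.5, -270.2, 16.0]
ee_rot: [-180.0, 0.0, -180.0]
force: [0.9, -0.1, -1.3]
gripper_width: 61.0
gripper_force: 20.0
[ 397.38220515 -270.24762671   16.06956693] [ 0.13439669  0.19193832 -1.09418448]
```

View pics/s1.png

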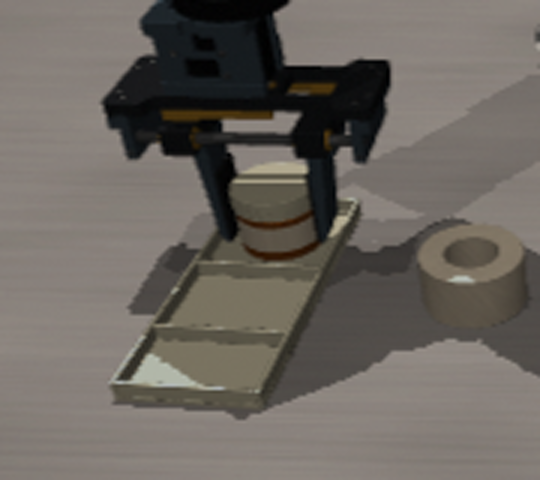

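s1 shows the jar upright between the fingers inside the largest bay, with its underside's front edge at about scene pixel (193,196). I'll estimate its height.

```bash
python3 - <<'E'
from h import *
m=env.camera_model("scene")
for b in(-5,0,3,10): 
  for x in (391,397): print(b,x,"front bottom",((proj(m,[x+31,-270,b])[0]-[100,110])*3).round(),"top front",((proj(m,[x+31,-270,b+50])[0]-[100,110])*3).round(),"top back",((proj(m,[x-31,-270,b+50])[0]-[100,110])*3).round())
print("divider top",((proj(m,[441,-274,15])[0]-[100,110])*3).round(),"tcp",((proj(m,[397,-270,16])[0]-[100,110])*3).round())
E
```

```text
-5 391 front bottom [277. 270.] top front [265. 213.] top back [287. 169.]
-5 397 front bottom [275. 275.] top front [262. 218.] top back [285. 173.]
0 391 front bottom [276. 265.] top front [263. 207.] top back [286. 163.]
0 397 front bottom [274. 269.] top front [261. 212.] top back [284. 167.]
3 391 front bottom [275. 261.] top front [263. 204.] top back [285. 160.]
3 397 front bottom [273. 266.] top front [260. 208.] top back [283. 164.]
10 391 front bottom [273. 253.] top front [261. 195.] top back [284. 152.]
10 397 front bottom [271. 258.] top front [258. 200.] top back [282. 156.]
divider top [259. 263.] tcp [281. 228.]
```

The image fits the jar standing on the floor: underside z≈3, x≈391. I'll release it gently with a small opening, rise a little, then open fully.

```bash
python3 -m jog '{"jaw":[65,65,65,66,75,85,85,85,85,85],"slide":[[0,0,0],[0,0,0],[0,0,0],[0,0,-0.3],[0,0,-0.3],[0,0,-1],[0,0,-1],[0,0,-1],[0,0,0],[0,0,0]],"spin":[0,0,0,0,0,0,0,0,0,0]}' 10
python3 - <<'E'
from h import *
im=env.grab_frame("scene")[:,:,::-1];a=cv2.resize(im[110:270,100:280],None,fx=3,fy=3,interpolation=cv2.INTER_CUBIC)
cv2.imwrite("pics/s2.png",a);b=cv2.imread("pics/s1.png");print(cv2.absdiff(a,b)[200:265,240:310].mean())
g=a[225:275,280].mean(1).round();print(g)
print(b[225:275,280].mean(1).round())
E
```

```text
time_s: 9.95
ee_pos: [397.2, -270.6, 125.0]
ee_rot: [-179.9, 0.1, -180.0]
force: [0.3, -0.5, -0.5]
gripper_width: 84.9
gripper_force: 0.0
12.487765567765567
[ 35.  24.  21.  23.  34.  50.  67.  81.  86.  83.  80.  80.  81.  81.
  81.  80.  80.  80.  81.  81.  81.  81.  81.  81.  81.  80.  81.  83.
  76.  59.  40.  24.  19.  20.  25.  32.  40.  63. 103. 142. 162. 145.
 108.  76.  67.  72.  78.  78.  78.  80.]
[ 27.  32.  42.  55.  68.  77.  80.  82.  83.  83.  82.  82.  81.  81.
  81.  82.  82.  82.  81.  81.  81.  82.  82.  83.  84.  78.  65.  50.
  36.  27.  24.  24.  23.  25.  36.  52.  69.  89. 109. 122. 125. 114.
  94.  77.  73.  77.  81.  81.  80.  81.]
```

The image shift at release is about 2 px in the 3× crop, so the jar settled by a mm or two because my fast descent had rebounded. I'll place slower from here. Next is the stamp: cap at (455,108), long axis at 104.4°.

```bash
python3 -m jog '{"jaw":[70,70,70,70,70,70,70,70,70,70],"slide":[[-0.15,0.97,-0.5],[-0.15,0.97,0],[-0.15,0.97,0],[-0.15,0.97,0],[-0.15,0.97,0],[-0.15,0.97,0],[-0.15,0.97,0],[-0.15,0.97,0],[-0.15,0.97,0],[-0.15,0.97,0]],"spin":[0,0,0,0,0,0,0,0,0,0]}'
python3 -m jog '{"jaw":[62,62,62,62,62,62,62,62,62,62],"slide":[[-0.15,0.97,0],[-0.15,0.97,0],[-0.15,0.97,0],[0,0,0],[0,0,0],[0,0,0],[0,0,0],[0,0,0],[0,0,0],[0,0,0]],"spin":[0,0,0,1,1,1,1,1,1,1]}'
python3 -m jog '{"jaw":[62,62,62,62],"slide":[[0,0,0],[0,0,0],[0,0,0],[0,0,0]],"spin":[1,1,0.45,0]}'
python3 snap.py w6
```

```text
time_s: 11.0
ee_pos: [440.9, 21.7, 137.6]
ee_rot: [-180.0, -0.2, -180.0]
force: [1.0, -0.3, 0.0]
gripper_width: 70.0
gripper_force: 0.0
time_s: 12.0
ee_pos: [454.3, 107.6, 137.5]
ee_rot: [-179.8, -0.1, 123.7]
force: [-0.4, -0.3, 0.2]
gripper_width: 62.0
gripper_force: 0.0
time_s: 12.4
ee_pos: [454.4, 107.6, 137.7]
ee_rot: [-179.8, -0.0, 104.4]
force: [-0.4, -0.6, -0.5]
gripper_width: 61.9
gripper_force: 0.0
[454.8 107.7 138.1]
```

View pics/w6.png

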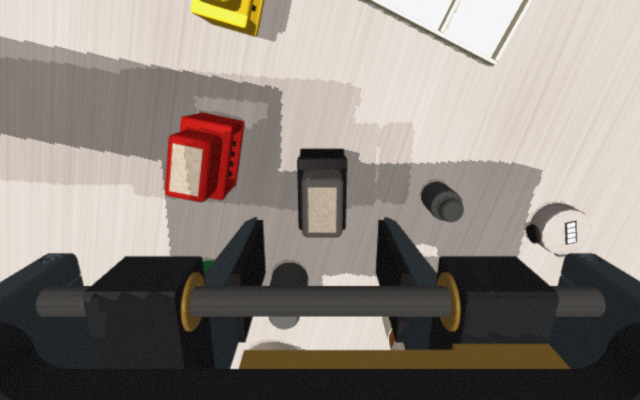

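In w6 the stamp is square to the fingers, with the cap at (322,210) and the middle weight's knob at (450,209).

```bash
python3 - <<'E'
from h import *
import pickle
m=pickle.load(open("w6.pkl","rb"));print(at(m,(322,210),80),at(m,(450,209),47))
E
python3 -m jog '{"jaw":[62,62,62,62,62,62],"slide":[[0,0,1],[0,0,1],[0,0,0.6],[0,0,0.3],[0,0,0.1],[0,0,0]],"spin":[0,0,0,0,0,0]}'
python3 -m jog '{"jaw":[25,25,25,25,25,25,25],"slide":[[0,0,0],[0,0,0],[0,0,0],[0,0,0],[0,0,0],[0,0,0],[0,0,0]],"spin":[0,0,0,0,0,0,0]}' 20
```

```text
[455.33894754 107.32101037  80.        ] [559.89523255 122.88660705  47.        ]
time_s: 13.1
ee_pos: [455.6, 107.9, 49.0]
ee_rot: [180.0, -0.0, 104.4]
force: [0.4, 0.1, -0.5]
gripper_width: 62.1
gripper_force: 0.0
time_s: 13.8
ee_pos: [455.6, 107.9, 49.3]
ee_rot: [180.0, -0.0, 104.4]
force: [-0.8, -0.3, 3.6]
gripper_width: 29.9
gripper_force: 20.0
```

```bash
python3 -m jog '{"jaw":[25,25,25,25,25,25,25,25,25,25],"slide":[[0,0,-0.3],[0,0,-0.7],[0,0,-1],[0,0,-1],[0,0,0],[-0.4,0,0],[-0.9,0,0],[-0.9,0.2,0],[-0.9,0.2,0],[-0.9,0.2,0]],"spin":[0,0.75,0.75,0.78,0,0,0,0,0,0]}'
python3 -m jog '{"jaw":[25,25,25,25,25,25,25,25,25,25],"slide":[[-0.9,0.2,0],[-0.9,0.2,0],[-0.9,0.2,0],[-0.9,0.2,0],[-0.9,0.2,0],[-0.9,0.02,0],[-0.9,0,0],[-0.9,0,0],[-0.6,0,0],[-0.02,0,0]],"spin":[0,0,0,0,0,0,0,0,0,0]}'
python3 -m jog '{"jaw":[25,25,25,25,25],"slide":[[0,0,0.8],[0,0,0.8],[0,0,0.7],[0,0,0.3],[0,0,0]],"spin":[0,0,0,0,0]}'
```

```text
time_s: 14.8
ee_pos: [463.6, -14.7, 137.2]
ee_rot: [-179.8, 0.0, 86.2]
force: [-0.8, -0.4, -1.0]
gripper_width: 30.2
gripper_force: 20.0
time_s: 15.8
ee_pos: [478.4, -251.2, 136.9]
ee_rot: [-179.8, -0.0, 86.1]
force: [0.6, 0.6, -1.7]
gripper_width: 29.7
gripper_force: 20.0
time_s: 16.3
ee_pos: [478.8, -249.1, 60.9]
ee_rot: [-179.8, -0.0, 86.3]
force: [-1.0, -1.3, 2.6]
gripper_width: 29.8
gripper_force: 31.1
```

My lateral sum was 27 mm short, so the stamp is touching the tray wall. I'll lift and correct.

```bash
python3 -m jog '{"jaw":[25,25,25,25,25,25],"slide":[[0,0,-0.3],[0,0,-0.7],[-0.4,0,0],[-0.5,0,0],[0,0,0],[0,0,0]],"spin":[0,0,0,0,0,0]}'
python3 - <<'E'
from h import *
im=env.grab_frame("top")[:,:,::-1];a=cv2.resize(im[130:300,330:480],None,fx=3.5,fy=3.5,interpolation=cv2.INTER_CUBIC)
cv2.imwrite("pics/t1.png",cv2.convertScaleAbs(a,alpha=1.3));m=env.camera_model("top");s=env.state();print(s["ee_pos"],s["gripper_force"])
c,S=np.cos(np.radians(-3.8)),np.sin(np.radians(-3.8))
for x,y in[(-115,48),(115,48),(115,-48),(-115,-48)]: print(((proj(m,[461.5+c*x-S*y,-275.3+S*x+c*y,15])[0]-[330,130])*3.5).round())
E
```

```text
time_s: 16.9
ee_pos: [477.6, -276.4, 89.9]
ee_rot: [-179.9, -0.1, 86.1]
force: [-0.1, -0.1, -1.8]
gripper_width: 30.3
gripper_force: 29.9
[ 477.65420304 -276.06110699   89.92771236] 29.91282619535923
[281. 483.]
[291. 121.]
[441. 129.]
[435. 492.]
```

View pics/t1.png

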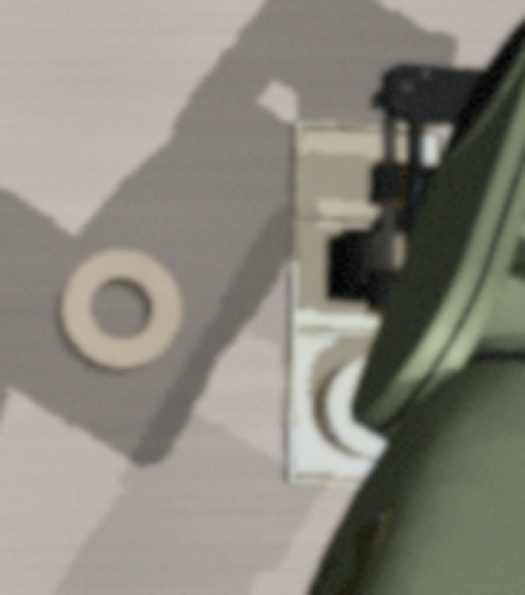

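t1 shows the stamp centred over the middle bay (rows 232–300, dividers at rows 213 and 318), and the tray moved by no more than about 2–3 mm. I'll lower slowly.

```bash
python3 -m jog '{"jaw":[25,25,25,25,25,25],"slide":[[0,0,0.5],[0,0,0.4],[0,0,0.2],[0,0,0.1],[0,0,0],[0,0,0]],"spin":[0,0,0,0,0,0]}'
python3 -m jog '{"jaw":[25,25],"slide":[[0,0,0.05],[0,0,0]],"spin":[0,0]}'
python3 -m jog '{"jaw":[25,25],"slide":[[0,0,0.05],[0,0,0]],"spin":[0,0]}'
```

```text
time_s: 17.55
ee_pos: [478.7, -276.2, 55.2]
ee_rot: [180.0, 0.0, 86.2]
force: [-0.4, -0.2, -1.1]
gripper_width: 29.5
gripper_force: 29.9
time_s: 17.75
ee_pos: [478.5, -276.1, 53.6]
ee_rot: [180.0, 0.0, 86.2]
force: [-0.3, -0.6, -0.8]
gripper_width: 30.0
gripper_force: 29.9
time_s: 17.95
ee_pos: [478.3, -276.1, 51.9]
ee_rot: [-180.0, -0.0, 86.2]
force: [-0.2, 0.0, -1.8]
gripper_width: 29.7
gripper_force: 29.9
```

```bash
for i in 1; do python3 -m jog '{"jaw":[25,25],"slide":[[0,0,0.05],[0,0,0]],"spin":[0,0]}'|grep -E "pos|force"; python3 -m jog '{"jaw":[25,25],"slide":[[0,0,0.03],[0,0,0]],"spin":[0,0]}'|grep -E "pos|force";python3 -m jog '{"jaw":[25,25],"slide":[[0,0,0.03],[0,0,0]],"spin":[0,0]}'|grep -E "pos|force"; done
```

```text
ee_pos: [478.5, -276.1, 50.7]
force: [0.3, 0.9, 1.8]
gripper_force: 28.0
ee_pos: [478.6, -276.0, 50.7]
force: [-1.4, 2.2, 6.9]
gripper_force: 27.8
ee_pos: [478.6, -275.8, 50.4]
force: [-2.5, 2.5, 12.4]
gripper_force: 25.8
```

```bash
python3 -m jog '{"jaw":[25,32,36,45,55,60,60,60,60,60],"slide":[[0,0,-0.03],[0,0,0],[0,0,0],[0,0,0],[0,0,-0.2],[0,0,-0.8],[0,0,-1],[0,0,-1],[0,0,0],[0,0,0]],"spin":[0,0,0,0,0,0,0,0,0,0]}' 20
python3 -m jog '{"jaw":[60,60,60,60,60,60,60,60,60,60],"slide":[[0.9,-0.16,0],[0.9,-0.16,0],[0.9,-0.16,0],[0.9,-0.16,0],[0.9,-0.16,0],[0.9,-0.16,0],[0.9,-0.16,0],[0.9,-0.16,0],[0.9,-0.16,0],[0.9,-0.16,0]],"spin":[0,0,0,0,0,0,0,0,0,0]}'
python3 -m jog '{"jaw":[66,66,66,66,66,66,66,66,66,66],"slide":[[0,0,0],[0,0,0],[0,0,0],[0,0,0],[0,0,0],[0,0,0],[0,0,0],[0,0,0],[0,0,0],[0,0,0]],"spin":[-1,-1,-1,-1,-1,-1,-1,-1,-1,-1]}'
python3 -m jog '{"jaw":[66,66,66],"slide":[[0,0,0],[0,0,0],[0,0,0]],"spin":[-1,-0.25,0]}'
python3 snap.py w7
python3 - <<'E'
import cv2,numpy as np
from h import *
w=cv2.imread("pics/w7.png")[60:300,120:520]
t=env.grab_frame("top")[:,:,::-1];t=cv2.resize(t[140:300,380:480],None,fx=3.5,fy=3.5,interpolation=cv2.INTER_CUBIC)
b=np.zeros((560,750,3),np.uint8);b[:240,:400]=w;b[:,400:]=t
s=cv2.resize(env.grab_frame("scene")[160:260,120:320,::-1],(400,200),interpolation=cv2.INTER_CUBIC);b[250:450,:400]=s
cv2.imwrite("pics/m7.png",b)
E
```

```text
time_s: 19.55
ee_pos: [478.5, -276.2, 140.0]
ee_rot: [179.9, 0.0, 86.2]
force: [-0.1, 0.7, -0.1]
gripper_width: 60.2
gripper_force: 0.0
time_s: 20.55
ee_pos: [447.1, -2.4, 138.1]
ee_rot: [-179.8, 0.0, 86.2]
force: [1.0, 0.1, -1.1]
gripper_width: 60.3
gripper_force: 0.0
time_s: 21.55
ee_pos: [447.3, -3.5, 138.0]
ee_rot: [-180.0, -0.2, 166.5]
force: [0.2, 0.3, -0.4]
gripper_width: 65.8
gripper_force: 0.0
time_s: 21.85
ee_pos: [447.5, -3.5, 138.2]
ee_rot: [-180.0, -0.2, 176.2]
force: [0.5, -0.2, -0.2]
gripper_width: 66.2
gripper_force: 0.0
[447.8  -3.5 138.6]
```

View pics/m7.png

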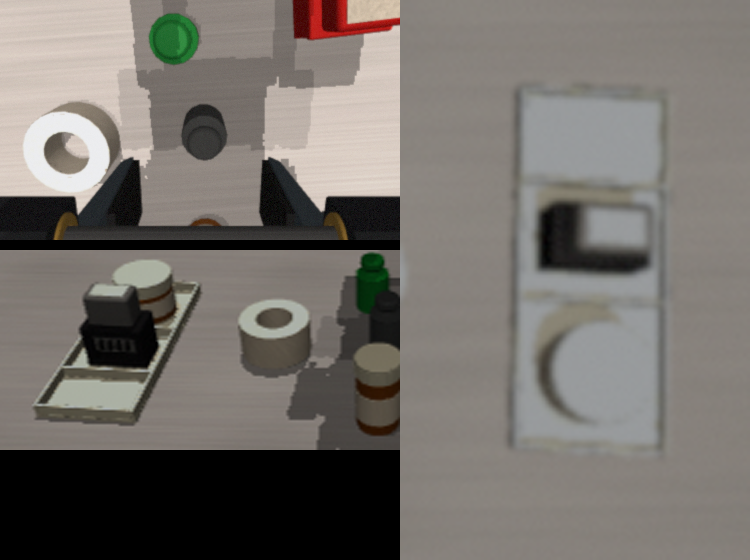

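m7 shows the jar and stamp standing upright in their bays, the weight's knob at w7 pixel (324,202), and tray_three's corners in the top view. I'll update the tray pose.

```bash
python3 - <<'E'
from h import *
import pickle
m=pickle.load(open("w7.pkl","rb"));print("large",at(m,(324,202),64))
t=env.camera_model("top")
Q=np.array([at(t,(380+(x-400)/3.5,140+y/3.5),15) for x,y in[(511,446),(660,450),(667,90),(518,87)]]);e=Q[2]-Q[1]+Q[3]-Q[0]
print(Q.mean(0),np.degrees(np.arctan2(e[1],e[0])),"bay ctr",at(t,(380+(593-400)/3.5,140+138/3.5),3))
E
```

```text
large [446.98616968  -1.06532996  64.        ]
[ 463.41823479 -276.64828015   15.        ] -3.7346461486523923 bay ctr [ 547.23795355 -285.95846039    3.        ]
```

```bash
python3 -m jog '{"jaw":[66,66,66,66,66,66,66],"slide":[[0,0.05,1],[0,0.03,1],[0,0,1],[0,0,0.7],[0,0,0.4],[0,0,0.1],[0,0,0]],"spin":[0,0,0,0,0,0,0]}'
python3 -m jog '{"jaw":[32,32,32,32,32,32,32],"slide":[[0,0,0],[0,0,0],[0,0,0],[0,0,0],[0,0,0],[0,0,0],[0,0,0]],"spin":[0,0,0,0,0,0,0]}' 35
```

```text
time_s: 22.75
ee_pos: [448.6, -1.1, 13.3]
ee_rot: [180.0, -0.0, 176.2]
force: [-0.1, -0.2, 1.5]
gripper_width: 66.1
gripper_force: 0.0
time_s: 23.45
ee_pos: [449.0, -1.0, 14.0]
ee_rot: [180.0, 0.0, 176.2]
force: [-0.8, 1.7, 6.0]
gripper_width: 37.1
gripper_force: 35.0
```

```bash
python3 -m jog '{"jaw":[32,32,32,32,32,32],"slide":[[0,0,-0.3],[0,0,-1],[0,0,-1],[0,0,-0.7],[0,0,-0.3],[0,0,0]],"spin":[0,0,0,0,0,0]}'
python3 -m jog '{"jaw":[32,32,32,32,32,32,32,32,32,32],"slide":[[-0.385,-0.917,0],[-0.385,-0.917,0],[-0.385,-0.917,0],[-0.385,-0.917,0],[-0.385,-0.917,0],[-0.385,-0.917,0],[-0.385,-0.917,0],[-0.385,-0.917,0],[-0.385,-0.917,0],[-0.385,-0.917,0]],"spin":[0,0,0,0,0,0,0,0,0,0]}'
python3 -m jog '{"jaw":[32,32,32,32,32],"slide":[[0,0,0],[0,0,0.8],[0,0,0.8],[0,0,0.4],[0,0,0]],"spin":[0,0,0,0,0]}'
```

```text
time_s: 24.05
ee_pos: [448.8, -1.2, 113.1]
ee_rot: [180.0, 0.1, 176.2]
force: [0.4, 0.9, -5.7]
gripper_width: 37.2
gripper_force: 35.0
time_s: 25.05
ee_pos: [544.5, -283.9, 109.8]
ee_rot: [179.9, -0.3, 176.2]
force: [0.8, 0.2, -5.3]
gripper_width: 37.4
gripper_force: 35.0
time_s: 25.55
ee_pos: [543.3, -281.8, 49.2]
ee_rot: [179.8, -0.4, 176.2]
force: [-0.2, 0.2, -4.6]
gripper_width: 37.3
gripper_force: 35.0
```

```bash
python3 -m jog '{"jaw":[32,32,32,32,32],"slide":[[-0.05,0,0],[0,0,0.4],[0,0,0.3],[0,0,0.2],[0,0,0]],"spin":[0,0,0,0,0]}'
python3 -m jog '{"jaw":[32,32,32],"slide":[[0,0,0.1],[0,0,0],[0,0,0]],"spin":[0,0,0]}'
```

```text
time_s: 26.05
ee_pos: [546.2, -283.0, 24.3]
ee_rot: [179.9, -0.1, 176.2]
force: [-0.2, 0.4, -5.3]
gripper_width: 36.8
gripper_force: 35.0
time_s: 26.35
ee_pos: [547.2, -283.5, 22.8]
ee_rot: [-180.0, 0.0, 176.2]
force: [-0.6, 0.3, -4.8]
gripper_width: 37.2
gripper_force: 35.0
```

Commands run in 1.5–2 mm steps, read each time until contact.

```bash
python3 -m jog '{"jaw":[32,32],"slide":[[0,0,0.07],[0,0,0]],"spin":[0,0]}'|grep -E "pos|: \[.*\]$"; python3 -m jog '{"jaw":[32,32],"slide":[[0,0,0.06],[0,0,0]],"spin":[0,0]}'|grep -E "pos|force"; python3 -m jog '{"jaw":[32,32],"slide":[[0,0,0.04],[0,0,0]],"spin":[0,0]}'|grep -E "pos|force"
```

```text
ee_pos: [547.0, -283.4, 20.4]
ee_rot: [180.0, -0.0, 176.2]
force: [0.1, 0.2, -4.6]
ee_pos: [546.9, -283.3, 18.4]
force: [0.3, -0.9, -4.2]
gripper_force: 35.0
ee_pos: [547.0, -283.4, 17.2]
force: [-0.0, 0.2, -4.4]
gripper_force: 35.0
```

```bash
python3 -m jog '{"jaw":[32,32],"slide":[[0,0,0.03],[0,0,0]],"spin":[0,0]}'|grep -E "pos|force"; python3 -m jog '{"jaw":[32,32],"slide":[[0,0,0.03],[0,0,0]],"spin":[0,0]}'|grep -E "pos|force"
```

```text
ee_pos: [547.1, -283.4, 17.1]
force: [-1.3, 0.7, 0.3]
gripper_force: 35.0
ee_pos: [547.1, -283.4, 17.0]
force: [-3.1, 2.0, 4.9]
gripper_force: 35.0
```

```bash
python3 -m jog '{"jaw":[42,48,52,52,52,52,60,70,75,75],"slide":[[0,0,0],[0,0,0],[0,0,0],[0,0,-0.3],[0,0,-0.7],[0,0,-1],[0,0,-1],[0,0,-1],[0,0,0],[0,0,0]],"spin":[0,0,0,0,0,0,0,0,0,0]}'
python3 -m jog '{"jaw":[75,75,75,75,75,75,75,75,75,75],"slide":[[-0.02,0.923,0],[-0.02,0.923,0],[-0.02,0.923,0],[-0.02,0.923,0],[-0.02,0.923,0],[-0.02,0.923,0],[-0.02,0.923,0],[-0.02,0.923,0],[-0.02,0.923,0],[-0.02,0.923,0]],"spin":[0,0,0,0,0,0,0,0,0,0]}'
python3 -m jog '{"jaw":[75,75,75],"slide":[[0,0,0],[0,0,0],[0,0,0]],"spin":[0,0,0]}'
python3 snap.py w8
python3 - <<'E'
import cv2,numpy as np
from h import *
w=cv2.imread("pics/w8.png")[60:300,120:520]
t=env.grab_frame("top")[:,:,::-1];t=cv2.resize(t[140:300,380:480],None,fx=3.5,fy=3.5,interpolation=cv2.INTER_CUBIC)
b=np.zeros((560,750,3),np.uint8);b[:240,:400]=w;b[:,400:]=t
s=cv2.resize(env.grab_frame("scene")[160:260,120:320,::-1],(400,200),interpolation=cv2.INTER_CUBIC);b[250:450,:400]=s
cv2.imwrite("pics/m8.png",b)
E
```

```text
time_s: 28.35
ee_pos: [547.3, -283.5, 136.5]
ee_rot: [-180.0, 0.1, 176.2]
force: [0.4, -0.3, -1.3]
gripper_width: 74.7
gripper_force: 0.0
time_s: 29.35
ee_pos: [570.4, -6.4, 133.9]
ee_rot: [-180.0, -0.2, 176.2]
force: [0.3, 0.4, 0.2]
gripper_width: 75.2
gripper_force: 0.0
time_s: 29.65
ee_pos: [571.0, -8.3, 134.8]
ee_rot: [-180.0, -0.1, 176.1]
force: [0.2, -1.4, 0.8]
gripper_width: 74.9
gripper_force: 0.0
[571.3  -8.5 135.3]
```

View pics/m8.png

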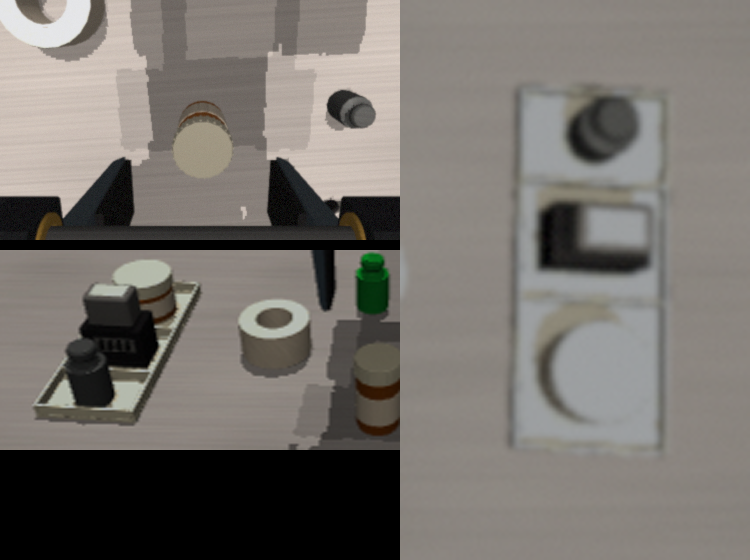

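m8 shows all three things upright in tray_three's bays, the slim jar's lid centred at w8 pixel (322,209), and the middle weight's knob at (482,177). Next is the slim jar.

```bash
python3 - <<'E'
from h import *
import pickle
m=pickle.load(open("w8.pkl","rb"));print(at(m,(322,209),78),at(m,(482,177),47))
E
python3 -m jog '{"jaw":[75,75,75,75,75,75,75],"slide":[[0,0,1],[0,0,1],[0,0,1],[0,0,0.5],[0,0,0.2],[0,0,0],[0,0,0]],"spin":[0,0,0,0,0,0,0]}'
python3 -m jog '{"jaw":[38,38,38,38,38,38,38],"slide":[[0,0,0],[0,0,0],[0,0,0],[0,0,0],[0,0,0],[0,0,0],[0,0,0]],"spin":[0,0,0,0,0,0,0]}' 20
```

```text
[569.91097045  -7.66222222  78.        ] [562.8565243  119.58402622  47.        ]
time_s: 30.55
ee_pos: [572.3, -7.8, 25.6]
ee_rot: [180.0, 0.1, 176.2]
force: [-0.5, 0.1, -0.9]
gripper_width: 75.0
gripper_force: 0.0
time_s: 31.25
ee_pos: [571.7, -7.5, 24.9]
ee_rot: [180.0, 0.0, 176.2]
force: [-0.8, 0.2, 2.1]
gripper_width: 43.3
gripper_force: 20.0
```

```bash
python3 -m jog '{"jaw":[38,38,38,38,38,38,38,38,38,38],"slide":[[0,0,-0.3],[0,0,-1],[0,0,-1],[0,0,-0.7],[0,0,-0.2],[0.313,0.915,0],[0.313,0.915,0],[0.313,0.915,0],[0.313,0.915,0],[0.313,0.915,0]],"spin":[0,0,0,0,0,0,0,0,0,0]}'
python3 -m jog '{"jaw":[38,38,38,38,38,38,38,38],"slide":[[0.313,0.915,0],[0.313,0.915,0],[0.313,0.915,0],[0.313,0.915,0],[0.313,0.915,0],[0.313,0.915,0],[0,0,0],[0,0,0]],"spin":[0,0,0,0,0,0,0,0]}'
```

```text
time_s: 32.25
ee_pos: [532.7, 133.4, 119.6]
ee_rot: [-180.0, -0.1, 176.2]
force: [0.6, 0.1, -0.9]
gripper_width: 42.7
gripper_force: 20.0
time_s: 33.05
ee_pos: [487.9, 300.5, 119.7]
ee_rot: [-179.9, -0.1, 176.3]
force: [0.7, 0.0, -0.8]
gripper_width: 42.9
gripper_force: 20.0
```

Lower 120→34, then creep.

```bash
python3 -m jog '{"jaw":[38,38,38,38,38,38,38],"slide":[[0,0,0.8],[0,0,0.8],[0,0,0.7],[0,0,0.4],[0,0,0.1],[0,0,0],[0,0,0]],"spin":[0,0,0,0,0,0,0]}'
python3 -m jog '{"jaw":[38,38],"slide":[[0,0,0.07],[0,0,0]],"spin":[0,0]}'|grep -E "pos|force"
python3 -m jog '{"jaw":[38,38],"slide":[[0,0,0.05],[0,0,0]],"spin":[0,0]}'|grep -E "pos|force"
```

```text
time_s: 33.75
ee_pos: [489.4, 300.8, 37.6]
ee_rot: [179.9, 0.1, 176.2]
force: [0.8, 0.1, -0.9]
gripper_width: 42.9
gripper_force: 20.0
ee_pos: [488.9, 300.8, 35.1]
force: [-0.4, -0.6, -0.2]
gripper_force: 20.0
ee_pos: [488.6, 300.7, 33.1]
force: [-0.7, -0.1, -0.7]
gripper_force: 20.0
```

```bash
python3 -m jog '{"jaw":[38,38],"slide":[[0,0,0.07],[0,0,0]],"spin":[0,0]}'|grep -E "pos|force"
python3 -m jog '{"jaw":[38,38],"slide":[[0,0,0.05],[0,0,0]],"spin":[0,0]}'|grep -E "pos|force"
python3 -m jog '{"jaw":[38,38],"slide":[[0,0,0.03],[0,0,0]],"spin":[0,0]}'|grep -E "pos|force"
```

```text
ee_pos: [488.4, 300.6, 30.7]
force: [-0.3, 0.4, -1.5]
gripper_force: 20.0
ee_pos: [488.5, 300.6, 29.2]
force: [-0.0, 0.1, -1.2]
gripper_force: 20.0
ee_pos: [488.6, 300.6, 28.4]
force: [-0.7, -0.6, -0.6]
gripper_force: 20.0
```

```bash
python3 -m jog '{"jaw":[38,38],"slide":[[0,0,0.03],[0,0,0]],"spin":[0,0]}'|grep -E "pos|force"
python3 -m jog '{"jaw":[38,38],"slide":[[0,0,0.03],[0,0,0]],"spin":[0,0]}'|grep -E "pos|force"
```

```text
ee_pos: [488.8, 300.7, 27.9]
force: [0.1, -0.2, 0.5]
gripper_force: 20.0
ee_pos: [489.0, 300.8, 27.9]
force: [-0.8, -0.6, 6.6]
gripper_force: 20.0
```

```bash
python3 -m jog '{"jaw":[46,50,55,55,60,60,60,60,60],"slide":[[0,0,0],[0,0,0],[0,0,0],[0,0,-0.3],[0,0,-0.7],[0,0,-1],[0,0,-1],[0,0,-0.7],[0,0,0]],"spin":[0,0,0,0,0,0,0,0,0]}'
python3 -m jog '{"jaw":[60,60,60,60,60,60,60,60,60],"slide":[[-0.47,-0.963,0],[-0.47,-0.963,0],[-0.47,-0.963,0],[-0.47,-0.963,0],[-0.47,-0.963,0],[-0.47,-0.963,0],[0,0,0],[0,0,0],[0,0,0]],"spin":[0,0,0,0,0,0,0.69,0,0]}'
python3 snap.py w9
python3 - <<'E'
import pickle
from h import *
m=pickle.load(open("w9.pkl","rb"));g=cv2.cvtColor(cv2.imread("pics/w9.png"),cv2.COLOR_BGR2GRAY)
p=proj(m,[562,122,47])[0];print(p)
x,y=p.astype(int);r=g[y-45:y+45,x-50:x+50];k=(r<80).astype(np.uint8)
n,l,st,c=cv2.connectedComponentsWithStats(k)
for i in range(1,n):
    if st[i,4]>80: print(st[i]+[x-50,y-45,0,0,0])
for q in range(0,90,6): print(''.join('#' if v<55 else '+' if v<80 else '-' if v<110 else '.' for v in r[q,::2]))
E
```

```text
time_s: 36.05
ee_pos: [490.6, 301.8, 141.6]
ee_rot: [179.7, 0.4, 176.2]
force: [0.2, -0.9, 0.9]
gripper_width: 59.7
gripper_force: 0.0
time_s: 36.95
ee_pos: [560.9, 122.1, 137.0]
ee_rot: [-180.0, -0.1, 170.8]
force: [-0.6, 0.1, 0.8]
gripper_width: 60.3
gripper_force: 0.0
[561.  122.6 137.4]
[320.62996191 197.76295481]
[ 304  170   33   40 1003]
-----------.-.--.------..-........................
---------------------....---......................
--.----.----------...------.......................
-----.---.-------------+###+-.....................
-------------------+###########...................
-----------.--.---####++#++++###-.................
---......-.---.---##############+...--............
--------..--..---+####+#++#######--..--...........
------------.-----+###+#++#+####------............
...--------.-----..--+#######+....................
...................------.........................
..................................................
..................................................
..................................................
..................................................
```

The blob is centred at column 320.5, so the weight is between the fingers. Descend and grip.

```bash
python3 -m jog '{"jaw":[60,60,60,60,60,60,60,60],"slide":[[0,0,1],[0,0,1],[0,0,1],[0,0,0.7],[0,0,0.4],[0,0,0.2],[0,0,0],[0,0,0]],"spin":[0,0,0,0,0,0,0,0]}'
python3 -m jog '{"jaw":[22,22,22,22,22,22,22,22],"slide":[[0,0,0],[0,0,0],[0,0,0],[0,0,0],[0,0,0],[0,0,0],[0,0,0],[0,0,0]],"spin":[0,0,0,0,0,0,0,0]}' 25
```

```text
time_s: 37.85
ee_pos: [562.3, 122.4, 9.7]
ee_rot: [180.0, 0.1, 170.7]
force: [-0.2, -0.2, -0.0]
gripper_width: 60.0
gripper_force: 0.0
time_s: 38.65
ee_pos: [561.6, 122.0, 9.0]
ee_rot: [180.0, 0.0, 170.7]
force: [-0.3, -0.4, 2.7]
gripper_width: 27.0
gripper_force: 25.0
```

```bash
python3 -m jog '{"jaw":[22,22,22,22,22,22,22,22,22,22],"slide":[[0,0,-0.3],[0,0,-1],[0,0,-1],[0,0,-0.7],[0,0,-0.2],[0.222,0.922,0],[0.222,0.922,0],[0.222,0.922,0],[0.222,0.922,0],[0.222,0.922,0]],"spin":[0,0,0,0,0,0,0,0,0,0]}'
python3 -m jog '{"jaw":[22,22,22,22,22],"slide":[[0.222,0.922,0],[0,0,0],[0,0,0],[0,0,0.7],[0,0,0]],"spin":[0,0,0,0,0]}'
python3 snap.py w10
python3 - <<'E'
import pickle
from h import *
m=pickle.load(open("w10.pkl","rb"));c,S=np.cos(np.radians(-9.3)),np.sin(np.radians(-9.3))
g=cv2.cvtColor(cv2.imread("pics/w10.png"),cv2.COLOR_BGR2GRAY)
pt=lambda x,y:[514+c*x-S*y,298+S*x+c*y,15]
# divider profile along tray x at y=+-35 : expect rim of divider at local 8.5..11.5, far wall 59.5..62.5
for y in(-34,34):
    P=proj(m,[pt(x,y) for x in range(-10,72,2)]);print(y,[int(g[int(v),int(u)]) if 0<=v<400 and 0<=u<640 else -1 for u,v in P],P[10].round())
for x in (25,45):
    P=proj(m,[pt(x,y) for y in range(-56,57,2)]);print(x,[int(g[int(v),int(u)]) if 0<=v<400 and 0<=u<640 else -1 for u,v in P])
E
```

```text
time_s: 39.65
ee_pos: [550.1, 264.6, 103.4]
ee_rot: [-179.9, -0.1, 170.6]
force: [-0.2, -0.5, -2.1]
gripper_width: 27.1
gripper_force: 25.0
time_s: 40.15
ee_pos: [546.9, 290.1, 80.9]
ee_rot: [-179.7, -0.3, 170.6]
force: [-0.5, -0.5, -1.6]
gripper_width: 27.2
gripper_force: 25.0
[548.6 291.1  83.2]
-34 [218, 217, 218, 218, 218, 218, 217, 209, 117, 204, 176, 166, 216, 217, 217, 218, 219, 217, 218, 219, 218, 217, 217, 217, 195, 141, 138, 142, 133, 35, 37, 33, 32, 31, 34, 30, 33, 33, 34, 33, 31] [277. 174.]
34 [218, 219, 218, 218, 219, 217, 219, 217, 173, 153, 189, 152, 218, 217, 217, 217, 219, 216, 218, 217, 218, 216, 217, 218, 217, 218, 217, 218, 217, 149, 141, 140, 99, 51, 44, 40, 35, 31, 35, 37, 36] [371. 174.]
25 [101, 100, 100, 99, 102, 207, 110, 140, 216, 218, 218, 216, 218, 217, 217, 216, 216, 217, 217, 217, 216, 218, 217, 216, 217, 218, 217, 217, 219, 218, 217, 216, 220, 217, 218, 217, 217, 217, 218, 218, 217, 216, 217, 219, 217, 218, 218, 217, 217, 217, 187, 128, 216, 162, 160, 161, 159]
45 [99, 95, 103, 99, 95, 128, 93, 136, 140, 139, 138, 140, 114, 46, 35, 77, 115, 120, 142, 141, 143, 143, 140, 211, 210, 173, 141, 141, 138, 137, 139, 145, 161, 188, 216, 207, 172, 116, 116, 62, 39, 116, 192, 216, 218, 219, 217, 219, 216, 217, 119, 119, 215, 163, 158, 167, 170]
```

The tray's rim and divider lie within 2 mm of the estimate. Lower.

```bash
python3 -m jog '{"jaw":[22,22,22,22,22,22],"slide":[[0,0,0.7],[0,0,0.7],[0,0,0.5],[0,0,0.15],[0,0,0],[0,0,0]],"spin":[0,0,0,0,0,0]}'
python3 -m jog '{"jaw":[22,22],"slide":[[0,0,0.07],[0,0,0]],"spin":[0,0]}'|grep -E "pos|force"
python3 -m jog '{"jaw":[22,22],"slide":[[0,0,0.05],[0,0,0]],"spin":[0,0]}'|grep -E "pos|force"
```

```text
time_s: 40.85
ee_pos: [549.9, 292.5, 23.5]
ee_rot: [179.9, 0.1, 170.6]
force: [1.1, 0.3, -2.0]
gripper_width: 27.5
gripper_force: 25.0
ee_pos: [549.3, 292.5, 20.8]
force: [0.3, 0.2, -2.5]
gripper_force: 25.0
ee_pos: [548.9, 292.3, 18.7]
force: [-0.2, -1.1, -1.6]
gripper_force: 25.0
```

```bash
python3 -m jog '{"jaw":[22,22],"slide":[[0,0,0.07],[0,0,0]],"spin":[0,0]}'|grep -E "pos|force"
python3 -m jog '{"jaw":[22,22],"slide":[[0,0,0.07],[0,0,0]],"spin":[0,0]}'|grep -E "pos|force"
python3 -m jog '{"jaw":[22,22],"slide":[[0,0,0.04],[0,0,0]],"spin":[0,0]}'|grep -E "pos|force"
python3 -m jog '{"jaw":[22,22],"slide":[[0,0,0.03],[0,0,0]],"spin":[0,0]}'|grep -E "pos|force"
```

```text
ee_pos: [548.8, 292.2, 16.3]
force: [-0.4, 0.3, -1.7]
gripper_force: 25.0
ee_pos: [548.8, 292.2, 14.1]
force: [1.0, 0.2, -1.8]
gripper_force: 25.0
ee_pos: [548.9, 292.2, 13.1]
force: [-0.4, -0.0, -2.7]
gripper_force: 25.0
ee_pos: [548.9, 292.3, 12.3]
force: [0.1, 0.5, -2.6]
gripper_force: 25.0
```

```bash
python3 -m jog '{"jaw":[22,22],"slide":[[0,0,0.03],[0,0,0]],"spin":[0,0]}'|grep -E "pos|force"
python3 -m jog '{"jaw":[22,22],"slide":[[0,0,0.02],[0,0,0]],"spin":[0,0]}'|grep -E "pos|force"
```

```text
ee_pos: [549.1, 292.3, 12.0]
force: [-2.2, -1.3, 2.2]
gripper_force: 25.0
ee_pos: [549.1, 292.3, 12.0]
force: [-2.6, -1.1, 6.7]
gripper_force: 25.0
```

```bash
python3 -m jog '{"jaw":[32,40,46,46,46,46,46,46,46,46],"slide":[[0,0,0],[0,0,0],[0,0,0],[0,0,-0.3],[0,0,-0.7],[0,0,-1],[0,0,-1],[0,0,-1],[0,0,-1],[0,0,-1]],"spin":[0,0,0,0,0,0,0,0,0,0]}'
python3 -m jog '{"jaw":[46,46,46,46,46,46,46,46],"slide":[[0.5,-1,-0.5],[0.5,-1,0],[0.5,-1,0],[0.5,-1,0],[0.5,-1,0],[0.5,-1,0],[0.5,0,0],[0,0,0]],"spin":[0,0,0,0,0,0,0,0]}'
python3 - <<'E'
from h import *
for cam in("top","scene"):
    m=env.camera_model(cam);im=env.grab_frame(cam);g=im.max(2).astype(int)
    for n,P,r in[("slim",(489,300.8,81),30),("mid",(549,292,50),26),("large",(547,-283,67),26)]:
        u,v=proj(m,P)[0].astype(int);w=14
        print(cam,n,(u,v));
        for q in range(v-10,v+26 if cam=="scene" else v+14,2): print(''.join('#' if t<75 else '+' if t<110 else '-' if t<145 else '.' for t in g[q,u-w:u+w+1]))
    a=cv2.imread(f"pics/{cam}0.png")[:,:,::-1]
    for n,P in[("small",(693,-119,37)),("tally",(684,119,22)),("roll",(460,-119,40))]:
        u,v=proj(m,P)[0].astype(int);T=a[v-12:v+12,u-12:u+12].copy();res=cv2.matchTemplate(im[v-24:v+24,u-24:u+24].copy(),T,cv2.TM_CCOEFF_NORMED);print(cam,n,"shift",np.array(cv2.minMaxLoc(res)[3])-12,res.max().round(2))
E
```

```text
time_s: 43.45
ee_pos: [548.9, 292.2, 192.8]
ee_rot: [180.0, 0.0, 170.7]
force: [-0.3, -0.8, 0.5]
gripper_width: 46.1
gripper_force: 0.0
time_s: 44.25
ee_pos: [414.8, 131.7, 206.5]
ee_rot: [179.9, 0.0, 170.6]
force: [-0.1, 0.0, 0.8]
gripper_width: 45.8
gripper_force: 0.0
top slim (np.int64(163), np.int64(203))
######+++++++++++++++++++++++
##+++++++++++++++++++++++++++
#++++++++++++++++++++++++++++
#++++++++++++++++++++++++++++
#++++++++++++++++++++++++----
#++++++++++++++++------------
#++++++++++++----------------
#+++++-----------------------
#+++-------------------------
##+--------------------------
##+--------------------------
##++-------------------------
top mid (np.int64(172), np.int64(177))
-----------------------------
----.......------------------
---............---++---------
---.........--+++####++----..
--.........-++++########++--.
--.........-++############+-.
-..........-+#############+--
-...........-+##############+
.............--++############
..........---+++#######++++++
-------++++#####+++++++++++++
++#######++++++++++++++++++++
top large (np.int64(441), np.i
[... 1577 characters left out ...]
...
++++++++++++++-..............
scene large (np.int64(160), np.int64(207))
--------------+##############
-------------+###############
-------------+###############
--------------+##############
----------+##################
-------+#####################
-------######################
-------######################
--------#####################
-----.-+#####################
----.-#######################
---.+#######################+
-.-##########################
.-####++#####################
+####...+####################
###-....-####################
##-......-###################
#........-###################
scene small shift [0 0] 1.0
scene tally shift [0 0] 0.84
scene roll shift [0 0] 1.0
```

The middle and large weights and the slim jar stand upright in their bays. The small weight, counter and roll have not moved, and the robot is clear of everything.

```bash
python3 -c "
from workcell import env
print(env.job_done())"
```

```text
the job is handed in; nothing more can be done
None
```

I made up both kits in the order asked and handed the job in at about 44 s, with everything upright in its bay and the small weight, label roll and tally counter unmoved; the wide jar settled about 2 mm on release, and the stamp touched a tray wall once, shifting that tray 2–3 mm at most.

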